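Clear the squareness gauge and hold a set-up block in it for the reading

ROBOT

A 6-joint arm with a two-finger parallel gripper is mounted at the origin on a cart in front of the work surface, level with it; the furniture and walls round the work are solid. World frame = base frame: x ahead of the robot, y to its left, z up, the work surface at z = 0. Lengths are in m, angles in rad, forces in N, time in s.
With the tool pointing down it reaches from about 0.325 to 0.775 m from the base axis. Payload 5.5 kg.
Tool frame: the origin (TCP) lies between the finger pads; the fingertips stand 8 mm ahead of it and the grasp point (between the pads) lies 11 mm behind it (tcp_to_tips is the distance from the TCP to the fingertips, in m); z points along the fingers, y is the direction in which the jaws open and shut (so a half turn about z gives the same grasp; the last joint's range is limited). The gripper opens to 88 mm and grips with 3 to 60 N. Pads are 20 mm wide; open, the fingers measure 115 mm over their backs; the gripper's body (75 mm by 178 mm) begins 61 mm behind the grasp point.
Start: joints at [1.245, 0.091, 1.231, -0, 1.82, -0.057], TCP at [0.159, 0.578, 0.196] pointing down, gripper open.
Joint ranges: [-2.87, 2.87], [-0.86, 2.18], [0.17, 2.46], [-1.51, 4.65], [0.06, 2.69], [-2.65, 2.65]. Speed limits (rad/s): [2.57, 2.57, 3.01, 3.14, 3.14, 3.14].

INTERFACE

Orientations are given as a unit quaternion [w, x, y, z].
In Python, from bench import * gives the robot as it stands. Calls block until the motion is done:
- move_to(position, orientation): joint-space move of the TCP to a pose.
- move_l(position, speed=0.15, orientation=None): straight line of the TCP; orientation=None keeps the orientation; speed is the mean speed in m/s.
- movej(angles): joint-space move.
- gripper_open() and close(): open the fingers fully, or close them until they stop; the grip force is fixed at half the most.
- hold(seconds).
- inverse_kinematics(position, orientation): joint angles nearest the present ones, or None.
- state(): the state.
- get_image(name): name is "scene" or "top"; returns a dict with "frame" (420x560x3 uint8, blue, green, red), "depth" (420x560 float32, m along the optical axis (not along the pixel's ray), 0 where there is no reading), "camera_matrix" (3x3 intrinsics, pixels), "view" (4x4, takes a point from world to camera coordinates). Camera axes: x right, y up, looking along -z (the intrinsics and any distortion apply to the point x, -y, -z); pixel columns grow to the right and rows downward; lengths in m; the calibration is good to about 2 mm. A picture is of the moment at which its call begins.
A pose or a line that the arm cannot do raises IKError and nothing moves.
- job_done(): hands the job in, once; it reports no verdict.
The state is a dict: "time": time; "joint_pos": joint angles; "dq": joint speeds; "joint_torque": joint torques, N m; "ee_pos": TCP position; "ee_rot": TCP orientation; "ft_force": force on the tool from outside, world axes, zero at the start; "moment": the same for the moment, N m; "finger_gap": finger opening in m.
Only numpy, scipy, OpenCV 4.12 (cv2) and the standard library are available. Lean on these libraries where they do the work, as an engineer would, in place of code of your own. Each camera call takes 0.05 s, during which the arm holds its last target.

TASK

A gauge block and a brass bushing from the last check are still standing in the squareness gauge: put the gauge block in the wooden tray with the other gauge blocks and the bushing in the blue bin with the other bushings, setting them down rather than dropping them. Then stand the drilled steel set-up block in the cleared gauge, with one narrow end home against the fence, so that it pushes the indicator plunger in, and its side up to the small stop block. Finish while holding it there for the reading: keep pressing it with one steady diagonal push, down onto the base and against the fence at once, about 20 N each way, and do not let go; leave the loupe, ring gauge and gear where they are.

Things in the scene. Friction and masses are not known exactly. Their poses are not given: they have to be found in the camera images.
- workpiece: Drilled light grey steel set-up block, 25.4 x 75 x 50.8 mm, about 0.6 kg, six dark holes right through its thickness. Origin: centre of its underside. Its own x is the 25.4 mm thickness (grasp across this), y the 75 mm length, z up, 50.8 mm tall. Starts standing upright on the surface plate nearest the robot. Turned by half a turn it is the same.
- gauge_block: Plain steel gauge block, 30 x 9 x 25 mm, 53 g, standing on the base of the squareness gauge in front of the fence. Origin: centre of its underside. x is the 30 mm length, y the 9 mm thickness (grasp across this), z up, 25 mm tall.
- bushing: Brass-coloured turned bushing standing on its flange, 50 g: 22 mm tall, barrel 24 mm across, thin flange 31 mm across at the foot, bored through. Starts on the base of the squareness gauge, about 45 mm from the gauge block, on the side away from the fence. Origin: centre of its underside.
- gauge_tray: Open wooden tray, 120 x 130 x 24 mm, green felt floor, fixed. Origin: centre of its underside; x and y along its 120 and 130 mm sides, +x towards the side farther from the robot. Three gauge blocks, up to 20 mm tall, stand along its +x wall (from x = +20 mm on); the rest is empty.
- gauge_tray_in (a point): Centre of the tray's floor, 6 mm above its underside, axes as the tray's; the walls are 6 mm thick and stand 18 mm above the floor.
- bushing_bin: Open blue plastic bin, 120 x 130 x 24 mm, fixed. Origin: centre of its underside; x and y along its 120 and 130 mm sides, +x towards the side farther from the robot. Three like bushings, 22 mm tall, stand along its +x wall (from x = +20 mm on); the rest is empty.
- bushing_bin_in (a point): Centre of the bin's floor, 4 mm above its underside, axes as the bin's; the walls are 4 mm thick and stand 20 mm above the floor.
- square_gauge: Squareness gauge, fixed: dark steel base 172 (x) x 110 (y) x 16 mm (z), a steel fence, a small stop block and, behind the fence, a plunger dial indicator lying face up (its highest part, 62 mm above the plate). Origin: centre of the base's underside, on the surface plate; +x points from the open nest to the fence, roughly away from the robot. It stands level, turned by up to 0.25 rad.
- gauge_base: The gauge's dark steel base, 172 x 110 x 16 mm, on whose bright ground top the work stands, 16 mm above the plate. Base, fence and stop are ground and oiled: steel slides on them easily (friction about 0.15). (This entry's own origin is the gauge's origin.)
- fence: Steel fence on the base, 18 thick x 64 wide x 44 mm tall above the base. Its upright face looks to the gauge's -x and lies 20 mm in +x from the gauge's origin, spanning y = -32 to +32 mm. (This entry's own origin is the gauge's origin.)
- stop_block: Small steel stop, 14 x 17 mm, 18 mm tall above the base, at the +y side of the nest next to the fence. Its face looks to the gauge's -y and lies at y = +12.7 mm, spanning x = +4 to +18 mm in the gauge's frame. (This entry's own origin is the gauge's origin.)
- nest_seat (a point): The point on the top of the base (16 mm above the plate) where the centre of the set-up block's underside comes when it is home against fence and stop: 37.5 mm in -x from the fence's face, 12.7 mm in -y from the stop's face. Axes as the gauge's: the block's 75 mm length lies along this x.
- plunger (a joint): Spring plunger of the dial indicator, in m: 0 out, grows as it is pushed in along the gauge's +x. It stands 4 mm out of the fence's face, 34 mm above the base, at y = 0, and reads about 0.004 with the block home; its spring pushes back with 1.6 N when out and 3.2 N when home. The red needle turns with it.
- loupe: Black stand loupe, 42 mm across, 39 mm tall; leave it alone. Origin: centre of its underside.
- ring_gauge: Steel ring gauge lying flat, 54 mm across, 18 mm tall; leave it alone. Origin: centre of its underside.
- gear: Steel spur gear lying flat, 51 mm across, 20 mm tall; leave it alone. Origin: centre of its underside. Behind it stands a comparator, 0.3 m tall, from x = 0.66 on, y = -0.25 to -0.13: keep arm and gripper clear of it, swing in close to the robot.
There are look-alikes about, which are no part of the job. What is shaped like the workpiece but green is not meant.

How it is judged:
On the way:
1. The gauge block lies in the wooden tray and the bushing in the blue bin, both let go, before the set-up block goes into the gauge (x of gauge_block in the frame of gauge_tray_in between -0.054 and 0.054 m and y of gauge_block in the frame of gauge_tray_in between -0.059 and 0.059 m and z of gauge_block in the frame of gauge_tray_in below 0.02 m and linear speed of each of gauge_block, bushing below 0.05 m/s and contact force between the fingers and gauge_block below 0.1 N and x of bushing in the frame of bushing_bin_in between -0.056 and 0.056 m and y of bushing in the frame of bushing_bin_in between -0.061 and 0.061 m and z of bushing in the frame of bushing_bin_in below 0.02 m and contact force between the fingers and bushing below 0.1 N and horizontal distance between workpiece and nest_seat above 0.06 m), for 0.2 s.
At the end, for the whole second after the job is handed in: Gauge block in the wooden tray, bushing in the blue bin, at rest, let go. Set-up block held still by the fingers, flat on the base and home at the fence (1.5 mm), at the stop (2 mm), square (0.03 rad), plunger in over 2.5 mm, pressed on the fence with over 5 N and on the base with over 10 N (x of gauge_block in the frame of gauge_tray_in between -0.054 and 0.054 m and y of gauge_block in the frame of gauge_tray_in between -0.059 and 0.059 m and z of gauge_block in the frame of gauge_tray_in below 0.02 m and linear speed of each of gauge_block, bushing below 0.05 m/s and contact force between the fingers and gauge_block below 0.1 N and x of bushing in the frame of bushing_bin_in between -0.056 and 0.056 m and y of bushing in the frame of bushing_bin_in between -0.061 and 0.061 m and z of bushing in the frame of bushing_bin_in below 0.02 m and contact force between the fingers and bushing below 0.1 N and x of workpiece in the frame of nest_seat between -0.0015 and 0.003 m and y of workpiece in the frame of nest_seat between -0.002 and 0.003 m and z of workpiece in the frame of nest_seat below 0.0015 m and angle between workpiece's own z axis and vertical below 0.025 rad and angle between the y axis of workpiece and the x axis of nest_seat, either way round below 0.03 rad and value of joint plunger above 0.0025 m and contact force between workpiece and fence above 5 N and contact force between workpiece and gauge_base above 10 N and contact force between the fingers and workpiece above 2 N and linear speed of workpiece below 0.02 m/s); the arm keeps its last pose, push and grip.
It fails at once if the loupe is pushed out of its place by more than 20 mm (distance of loupe from where it was at the start of the episode above 0.02 m).
It fails at once if the ring gauge is pushed out of its place by more than 20 mm (distance of ring_gauge from where it was at the start of the episode above 0.02 m).
It fails at once if the gear is pushed out of its place by more than 20 mm (distance of gear from where it was at the start of the episode above 0.02 m).
It fails at once if the gauge block, the bushing or the set-up block is dropped (falls free from more than about 30 mm) ((contact force between anything else and gauge_block below 0.01 N and linear speed of gauge_block above 0.75 m/s) or (contact force between anything else and bushing below 0.01 N and linear speed of bushing above 0.75 m/s) or (contact force between anything else and workpiece below 0.01 N and linear speed of workpiece above 0.75 m/s)).
It also fails if it takes over 72 s, if anything falls off the work surface, if the arm or the gripper's body presses on something with over 40 N, if the wrist force passes 120 N, or if a joint passes its speed limit or range.

## Working session

There is one attempt and no reset: what is moved stays moved. The work goes in short steps, each a Python script; the robot and the scene stay as the last script left them, time stands still between calls to the robot, and variables do not carry over. Pictures are saved under pics/ and viewed, and the job is handed in when it is done.

```bash
ls; mkdir -p pics; python3 - <<'E'
from bench import *
import cv2,numpy as np
for n in("scene","top"):
    d=get_image(n); cv2.imwrite(f"pics/{n}0.png",d["frame"]); np.savez(f"{n}0.npz",**d)
    print(n,d["camera_matrix"],d["view"],[k for k in d])
print(state())
E
```

```text
pics
scene [[406.65194202   0.         280.15683119]
 [  0.         406.65194202 206.78381945]
 [  0.           0.           1.        ]] [[ 0.39818541 -0.91713183 -0.01782083 -0.20933015]
 [ 0.59945455  0.24545804  0.76184289 -0.36132393]
 [-0.6943361  -0.3140375   0.64751666 -0.59519003]
 [ 0.          0.          0.          1.        ]] ['frame', 'depth', 'camera_matrix', 'view']
top [[420.32068451   0.         281.43802839]
 [  0.         420.32068451 200.6463755 ]
 [  0.           0.           1.        ]] [[ 0.01016634 -0.99986763 -0.01270288  0.00469202]
 [ 0.99428539  0.00875788  0.10639487 -0.51210719]
 [-0.10626954 -0.01371193  0.99424281 -0.95258231]
 [ 0.          0.          0.          1.        ]] ['frame', 'depth', 'camera_matrix', 'view']
{'time': 0.1, 'joint_pos': array([ 1.24527326e+00,  9.17559005e-02,  1.23174697e+00,  1.32791187e-05,
        1.81980724e+00, -5.67319514e-02]), 'dq': array([-0.00068315,  0.00064314, -0.00342452,  0.00027675, -0.00067834,
       -0.00144435]), 'joint_torque': array([ 2.39634050e-03, -4.47861600e+01, -4.07568061e+01,  7.01081380e-02,
        2.85273325e-02, -1.32790069e-04]), 'ee_pos': array([0.15925533, 0.57815538, 0.19494701]), 'ee_rot': array([-1.69448033e-04,  1.33989677e-01,  9.90982356e-01, -8.41868173e-04]), 'ft_force': array([-0.75193956, -0.67662988, -0.1672906 ]), 'moment': array([ 0.07789545,  0.0357281 , -0.03282543]), 'finger_gap': 0.08795967172167327}
```

View pics/scene0.png

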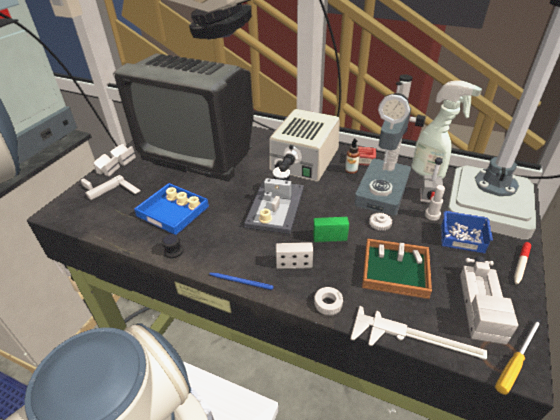

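View pics/top0.png

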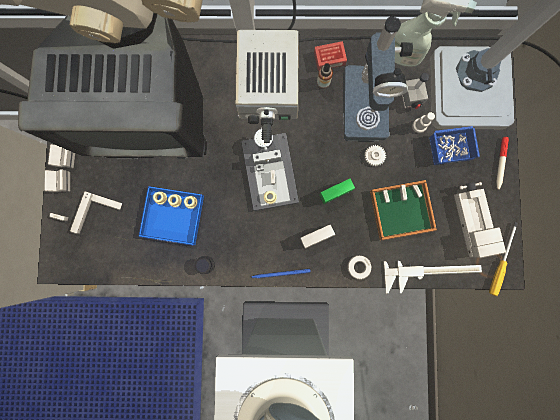

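The top view shows the gauge at about (270,170), the bushing at (270,197), the set-up block at (317,236), the blue bin at (170,215) and the tray at (403,210). The green look-alike is at (337,188). I'll zoom in next.

```bash
cat > h.py <<'E'
import numpy as np,cv2
def load(n): return dict(np.load(n))
def proj(d,P):
    P=np.atleast_2d(P); c=P@d["view"][:3,:3].T+d["view"][:3,3]
    q=np.c_[c[:,0],-c[:,1],-c[:,2]]@d["camera_matrix"].T
    return q[:,:2]/q[:,2:]
def ray(d,uv,z):
    uv=np.atleast_2d(np.asarray(uv,float)); K=d["camera_matrix"]
    r=np.c_[uv,np.ones(len(uv))]@np.linalg.inv(K).T
    r=r*[1,-1,-1]; R=d["view"][:3,:3]; o=-R.T@d["view"][:3,3]; w=r@R
    s=(z-o[2])/w[:,2]; return o+w*s[:,None]
def cloud(d):
    h,w=d["depth"].shape; v,u=np.mgrid[:h,:w]; K=d["camera_matrix"]
    r=np.stack([u,v,np.ones_like(u)],-1).reshape(-1,3)@np.linalg.inv(K).T
    p=r*d["depth"].reshape(-1,1)*[1,-1,-1]; R=d["view"][:3,:3]
    return ((p-d["view"][:3,3])@R).reshape(h,w,3)
E
python3 - <<'E'
from h import *
t=load("top0.npz");s=load("scene0.npz")
a=t["frame"][125:260,225:385]; b=s["frame"][165:275,235:365]
cv2.imwrite("pics/z1.png",cv2.resize(a,None,fx=5,fy=4.4*5/4.4*0.88,interpolation=cv2.INTER_CUBIC)[:600])
cv2.imwrite("pics/z2.png",cv2.resize(b,None,fx=5,fy=5,interpolation=cv2.INTER_CUBIC))
c=cloud(t)
for uv in[(403,225),(160,230),(317,236),(270,197),(268,176),(285,190),(265,150),(220,265),(100,230),(337,188)]:
    print(uv,c[uv[1],uv[0]].round(4))
E
```

```text
(403, 225) [ 0.4589 -0.2767  0.0091]
(160, 230) [0.4419 0.299  0.0006]
(317, 236) [ 0.4301 -0.0717  0.0511]
(270, 197) [0.5218 0.0369 0.0147]
(268, 176) [0.5713 0.0421 0.0192]
(285, 190) [0.539  0.0016 0.0137]
(265, 150) [0.6259 0.0482 0.0541]
(220, 265) [ 0.3608  0.1536 -0.0007]
(100, 230) [ 0.4406  0.4438 -0.0013]
(337, 188) [ 0.5396 -0.1171  0.0508]
```

View pics/z1.png

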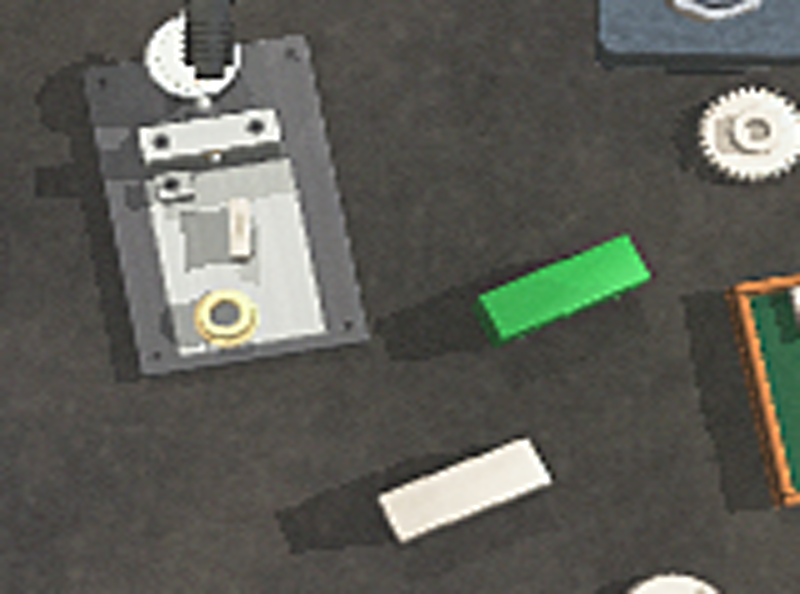

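View pics/z2.png

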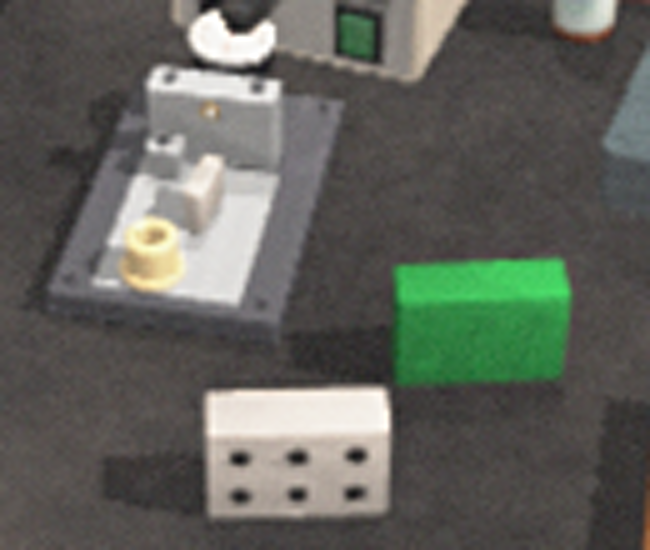

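```bash
cat > edge.py <<'E'
from h import *
def edge(d,A,B,z,half=4,trim=0.12,n=40):
    """subpixel edge between world points A,B (xy at z): sample normal profiles, return world pts"""
    g=cv2.GaussianBlur(cv2.cvtColor(d["frame"],cv2.COLOR_BGR2GRAY).astype(np.float32),(0,0),0.7)
    a,b=proj(d,[[*A,z],[*B,z]]); dr=(b-a)/np.linalg.norm(b-a); nn=np.array([-dr[1],dr[0]])
    o=np.arange(-half,half+.01,0.25); out=[]
    for f in np.linspace(trim,1-trim,n):
        p=a+f*(b-a)+o[:,None]*nn
        v=cv2.remap(g,p[:,0].astype(np.float32)[None],p[:,1].astype(np.float32)[None],cv2.INTER_LINEAR)[0]
        gr=np.abs(np.gradient(v)); k=gr.argmax()
        w=np.where(np.abs(np.arange(len(o))-k)<=5,gr,0); out.append(a+f*(b-a)+nn*(w@o)/w.sum())
    return ray(d,np.array(out),z)[:,:2]
def fit(P):
    keep=np.ones(len(P),bool)
    for _ in range(4):
        vx,vy,x,y=cv2.fitLine(P[keep].astype(np.float32),cv2.DIST_HUBER,0,1e-4,1e-4).ravel()
        r=(P-[x,y])@[-vy,vx]; keep=np.abs(r)<max(2.5*np.median(np.abs(r)),5e-4)
    return np.array([x,y]),np.array([vx,vy]),np.std(r[keep]),keep.sum()
E
python3 - <<'E'
from edge import *
t=load("top0.npz")
print("cam",-t["view"][:3,:3].T@t["view"][:3,3])
z2p=lambda u,v:(225+(u+.5)/5-.5,125+(v+.5)/4.4-.5)
C=ray(t,[z2p(*p) for p in[(88,72),(300,38),(368,338),(143,372)]],.016)[:,:2]
print(C.round(4),[np.linalg.norm(C[i]-C[i-1]).round(4) for i in range(4)])
for i in range(4):
    A,B=C[i],C[(i+1)%4]; f=fit(edge(t,A,B,.016,3)); print(i,f[0],np.arctan2(f[1][1],f[1][0]),f[2:])
F=ray(t,[z2p(*p) for p in[(140,128),(277,110),(280,142),(145,163)]],.060)[:,:2]
print("fence",F.round(4),[np.linalg.norm(F[i]-F[i-1]).round(4) for i in range(4)])
for i in range(4):
    A,B=F[i],F[(i+1)%4]; f=fit(edge(t,A,B,.06,2)); print(i,f[0],np.arctan2(f[1][1],f[1][0]),f[2:])
E
```

```text
cam [ 0.40790251 -0.00388537  1.00164329]
[[ 0.6563  0.1053]
 [ 0.676   0.0038]
 [ 0.5117 -0.0298]
 [ 0.4925  0.076 ]] [np.float64(0.1664), np.float64(0.1034), np.float64(0.1676), np.float64(0.1076)]
0 [0.66575104 0.05733334] -1.4163554 (np.float64(0.003889391656883388), np.int64(40))
1 [ 0.5925444  -0.01454741] 0.18438834 (np.float64(0.0002384561391495587), np.int64(30))
2 [0.50662965 0.02969597] -1.3871338 (np.float64(0.00019599979641503497), np.int64(31))
3 [0.5782935  0.09326409] 0.19115318 (np.float64(0.00021808798318483693), np.int64(38))
fence [[0.6157 0.076 ]
 [0.6257 0.0136]
 [0.6088 0.012 ]
 [0.5973 0.0734]] [np.float64(0.0186), np.float64(0.0632), np.float64(0.0169), np.float64(0.0625)]
0 [0.6214834  0.04558734] -1.3804613 (np.float64(0.00028827601866434076), np.int64(34))
1 [0.6181838  0.01342029] 0.23316315 (np.float64(0.0002268545942363453), np.int64(38))
2 [0.6024616  0.05067012] -1.3768476 (np.float64(0.00035504991016029996), np.int64(36))
3 [0.60545397 0.07518004] 0.23015612 (np.float64(0.0002324053493936443), np.int64(36))
```

```bash
python3 - <<'E'
from edge import *
t=load("top0.npz"); s=load("scene0.npz")
yaw=.19; 
O=np.array([0.583,0.038])
def W(x,y,yaw=yaw,O=O):
    c,sn=np.cos(yaw),np.sin(yaw); return O+np.array([c*x-sn*y,sn*x+c*y])
ex=W(1,0)-O; ey=W(0,1)-O
def rep(name,d,a,b,z,half=2.5,**k):
    f=fit(edge(d,W(*a),W(*b),z,half,**k)); dl=f[0]-O
    v=f[1]; an=np.arctan2(v[1],v[0]); an=(an-yaw+np.pi/4)%(np.pi/2)-np.pi/4
    print(name,"gx %.4f gy %.4f"%(dl@ex,dl@ey),"dyaw %.4f"%an,"sd %.5f n %d"%f[2:])
for nm,d in(("top",t),("scene",s)):
  for it in range(1):
    rep(nm+" right z16",d,(-.086,-.055),(.086,-.055),.016)
    rep(nm+" left z16",d,(-.086,.055),(.086,.055),.016)
    rep(nm+" near z16",d,(-.086,-.055),(-.086,.055),.016)
    rep(nm+" near z0",d,(-.086,-.055),(-.086,.055),.0)
    rep(nm+" fence front top z60",d,(.02,-.032),(.02,.032),.06)
    rep(nm+" fence back top z60",d,(.038,-.032),(.038,.032),.06)
    rep(nm+" fence right",d,(.02,-.032),(.038,-.032),.06,2)
    rep(nm+" fence left",d,(.02,.032),(.038,.032),.06,2)
# overlay
for nm,d in(("top",t),("scene",s)):
    im=cv2.resize(d["frame"],None,fx=4,fy=4,interpolation=cv2.INTER_CUBIC)
    def poly(pts,z,col):
        p=(proj(d,[[*W(*q),z] for q in pts])+.5)*4-.5
        cv2.polylines(im,[p.round().astype(int)],True,col,1)
    poly([(-.086,-.055),(.086,-.055),(.086,.055),(-.086,.055)],.016,(0,0,255))
    poly([(.02,-.032),(.038,-.032),(.038,.032),(.02,.032)],.06,(0,255,0))
    poly([(.004,.0127),(.018,.0127),(.018,.0297),(.004,.0297)],.034,(255,255,0))
    c=(proj(d,[[*O,.016]])[0]*4).astype(int); cv2.imwrite(f"pics/ov_{nm}.png",im[c[1]-290:c[1]+290,c[0]-300:c[0]+300])
E
```

```text
top right z16 gx -0.0003 gy -0.0534 dyaw -0.0031 sd 0.00028 n 35
top left z16 gx -0.0080 gy 0.0551 dyaw 0.0003 sd 0.00023 n 35
top near z16 gx -0.0834 gy 0.0043 dyaw -0.0016 sd 0.00023 n 36
top near z0 gx -0.0821 gy 0.0122 dyaw -0.0006 sd 0.00021 n 38
top fence front top z60 gx 0.0216 gy -0.0049 dyaw 0.0026 sd 0.00033 n 34
top fence back top z60 gx 0.0391 gy 0.0000 dyaw -0.0021 sd 0.00039 n 38
top fence right gx 0.0287 gy -0.0308 dyaw 0.0267 sd 0.00022 n 39
top fence left gx 0.0279 gy 0.0323 dyaw 0.0465 sd 0.00023 n 40
scene right z16 gx -0.0156 gy -0.0555 dyaw 0.0000 sd 0.00021 n 31
scene left z16 gx -0.0259 gy 0.0549 dyaw -0.0011 sd 0.00025 n 37
scene near z16 gx -0.0794 gy -0.0010 dyaw -0.0007 sd 0.00017 n 31
scene near z0 gx -0.0905 gy -0.0032 dyaw -0.0208 sd 0.00092 n 33
scene fence front top z60 gx 0.0192 gy 0.0024 dyaw 0.0197 sd 0.00072 n 36
scene fence back top z60 gx 0.0390 gy -0.0002 dyaw 0.0027 sd 0.00078 n 29
scene fence right gx 0.0300 gy -0.0325 dyaw 0.0416 sd 0.00022 n 36
scene fence left gx 0.0293 gy 0.0328 dyaw -0.0728 sd 0.00039 n 40
```

View pics/ov_top.png

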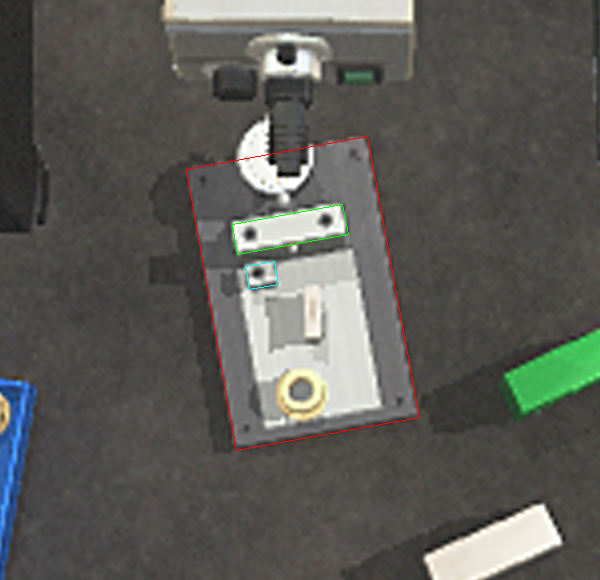

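View pics/ov_scene.png

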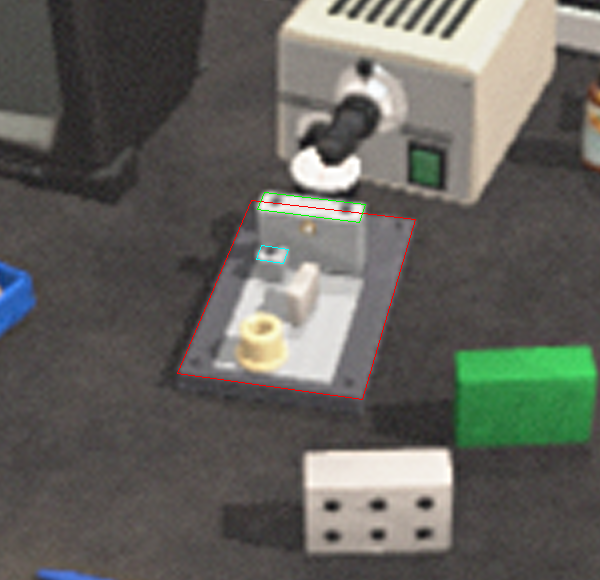

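```bash
python3 - <<'E'
from edge import *
t=load("top0.npz"); s=load("scene0.npz"); c=cloud(t)
O=np.array([.584,.0385]); yaw=.19
R=np.array([[np.cos(yaw),-np.sin(yaw)],[np.sin(yaw),np.cos(yaw)]])
G=lambda p:(np.asarray(p)[...,:2]-O)@R
def masks(d,box,f):
    x0,y0,x1,y1=box; im=cv2.resize(d["frame"][y0:y1,x0:x1],None,fx=8,fy=8,interpolation=cv2.INTER_CUBIC)
    m=f(im).astype(np.uint8)
    n,l,st,ce=cv2.connectedComponentsWithStats(m); k=1+st[1:,4].argmax(); m=(l==k).astype(np.uint8)
    ct=max(cv2.findContours(m,0,2)[0],key=cv2.contourArea)[:,0].astype(float)
    return (ct+.5)/8-.5+[x0,y0],m,im
def rect(P):
    (cx,cy),(w,h),a=cv2.minAreaRect((P[:,:2]*1000).astype(np.float32)); 
    b=cv2.boxPoints(((cx,cy),(w,h),a))
    e=max([b[1]-b[0],b[2]-b[1]],key=np.linalg.norm); 
    return np.array([cx,cy]).round(1),round(w,1),round(h,1),((np.arctan2(e[1],e[0])+np.pi/2)%np.pi-np.pi/2).round(3)
sat=lambda im:cv2.cvtColor(im,cv2.COLOR_BGR2HSV)
# workpiece top
ct,m,im=masks(t,(290,215,345,260),lambda i:i.min(2)>130); print("wp",rect(ray(t,ct,.0508)))
# green
# tray: orange rim at z .024 
ct,m,im=masks(t,(365,170,445,245),lambda i:(sat(i)[...,0]<22)&(sat(i)[...,1]>90)); print("tray",rect(ray(t,ct,.024)))
ct,m,im=masks(t,(130,175,215,255),lambda i:(sat(i)[...,0]>95)&(sat(i)[...,0]<125)&(sat(i)[...,1]>120)); print("bin",rect(ray(t,ct,.024)))
# bushing: brass
ct,m,im=masks(t,(255,180,290,215),lambda i:(i[...,2].astype(int)-i[...,0]>45)); 
(cc,r)=cv2.minEnclosingCircle((ray(t,ct,.02)[:,:2]*1000).astype(np.float32)); print("bush",cc,r,rect(ray(t,ct,.02)),G(np.array(cc)/1000))
# gauge block: z top .041
box=(262,165,285,188); print(t["frame"][168:186,262:284].mean(2).astype(int)); d=t["frame"][168:186,262:284].astype(int); print(d[...,2]-d[...,0])
print((c[168:186,262:284,2]*1000).astype(int))
# lamp tube
print("tube",c[135:150,258:280][c[135:150,258:280,2]>.07].min(0),c[110:150,235:300].reshape(-1,3)[::40].round(2)[:30])
E
```

```text
wp (array([430.9, -72.8]), 26.5, 76.0, np.float32(-1.145))
tray (array([ 494. , -272.5]), 121.7, 135.9, np.float32(-1.383))
bin (array([476.1, 267.5]), 136.1, 121.8, np.float32(1.426))
bush (521.2830810546875, 37.64979553222656) 15.54231071472168 (array([521.2,  37.8]), 30.8, 28.7, np.float32(0.755)) [-0.06174885  0.01100974]
[[237 217 192 191 195 193 193 195 194 193 191 192 192 191 197 197 189 192
  190 193 193 201]
 [122  93 197 192 193 191 196 195 196 189 188 190 188 192 195 191 191 219
  223 220 223 226]
 [ 85 121 196 192 193 192 192 194 186 221 222 241 213 187 223 222 221 219
  221 222 220 227]
 [199 194 194 188 188 192 196 225 212 229 230 236 229 216 222 221 219 215
  218 218 220 224]
 [210 205 198 227 226 228 227 165 181 232 229 234 231 218 218 223 224 217
  219 219 219 223]
 [136 131 158 166 167 166 168 151 164 235 214 222 233 219 219 222 223 216
  218 219 221 220]
 [156 158 156 155 159 156 158 158 161 235 198 202 234 189 221 222 220 219
  216 217 220 220]
 [160 162 160 156 158 160 160 157 159 245 198 206 235 180 223 222 222 220
  218 220 219 219]
 [155 169 161 157 160 162 15
[... 4187 characters left out ...]
15   15   15   14   14   16]]
tube [0.63769752 0.0334884  0.07534087] [[ 0.74  0.13  0.  ]
 [ 0.71  0.03  0.09]
 [ 0.71  0.08  0.07]
 [ 0.71 -0.01  0.07]
 [ 0.7   0.05  0.11]
 [ 0.71  0.11  0.07]
 [ 0.71  0.01  0.06]
 [ 0.71  0.07  0.06]
 [ 0.71 -0.02  0.05]
 [ 0.7   0.04  0.09]
 [ 0.71  0.1   0.04]
 [ 0.71  0.    0.05]
 [ 0.69  0.06  0.09]
 [ 0.72  0.13  0.  ]
 [ 0.71  0.03  0.02]
 [ 0.7   0.08  0.05]
 [ 0.72 -0.01  0.  ]
 [ 0.69  0.05  0.09]
 [ 0.71  0.11 -0.  ]
 [ 0.71  0.02  0.  ]
 [ 0.7   0.07  0.04]
 [ 0.71 -0.02 -0.  ]
 [ 0.68  0.04  0.09]
 [ 0.7   0.1  -0.  ]
 [ 0.7   0.    0.  ]
 [ 0.7   0.06 -0.  ]
 [ 0.7   0.12  0.  ]
 [ 0.7   0.03  0.  ]
 [ 0.7   0.09 -0.  ]
 [ 0.7  -0.01  0.  ]]
```

```bash
python3 - <<'E'
from edge import *
t=load("top0.npz"); s=load("scene0.npz")
def G(p,O,yaw):
    R=np.array([[np.cos(yaw),-np.sin(yaw)],[np.sin(yaw),np.cos(yaw)]]); return (np.asarray(p)[...,:2]-O)@R
for nm,d in(("top",t),("scene",s)):
    c=cloud(d); g=G(c,[.584,.0385],.19)
    m=(np.abs(g[...,0]+.02)<.035)&(np.abs(g[...,1])<.025)&(c[...,2]>.035)&(c[...,2]<.05)
    m[:, :]&=~((g[...,0]>.0)&(g[...,1]>.008))
    P=c[m]; (cx,cy),wh,a=cv2.minAreaRect((P[:,:2]*1000).astype(np.float32)); print(nm,"gb",m.sum(),cx,cy,wh,a,P[:,2].mean())
    m=(np.abs(g[...,0]+.062)<.025)&(np.abs(g[...,1]-.011)<.025)&(c[...,2]>.034)&(c[...,2]<.045)
    P=c[m]; print(nm,"bush top mean",P.mean(0),np.ptp(P,0))
    for o,yw,n in(([.494,-.2725],.188,"tray"),([.476,.2675],-.145,"bin")):
        g2=G(c,o,yw)
        m=(np.abs(g2[...,0])<.065)&(np.abs(g2[...,1])<.07)&(c[...,2]>.019)&(c[...,2]<.029)
        P=g2[m]; (cx,cy),wh,a=cv2.minAreaRect((P*1000).astype(np.float32)); print(nm,n,"rim",m.sum(),cx,cy,wh,a)
        m=(np.abs(g2[...,0]-.033)<.018)&(np.abs(g2[...,1])<.055)&(c[...,2]>.018)&(c[...,2]<.032)
        h=np.histogram(g2[m][:,1],np.arange(-.056,.057,.004))[0]; print(h)
E
```

```text
top gb 64 554.408447265625 32.29515838623047 (15.725499153137207, 56.5417594909668) 77.9339828491211 0.039845548040556865
top bush top mean [0.52209275 0.0371246  0.03731539] [0.02134596 0.02096773 0.00648554]
top tray rim 604 0.41358184814453125 -2.8155441284179688 (130.62820434570312, 119.89607238769531) 89.83989715576172
[ 1  0  0  0  0  0  0  0  0  0 18 23 17  0  0  0  0  0  0  0  0  5  2  0
  0  0  0  0]
top bin rim 570 0.5761871337890625 2.729778289794922 (131.0206298828125, 119.90509033203125) 89.9924087524414
[ 0  1 13 11  7  8 14 10  1  0  0  5 16  9  7  7 12  7  0  0  7 15  7  8
  7 14  6  0]
scene gb 57 555.3722534179688 31.359935760498047 (14.98824691772461, 58.319156646728516) 79.4854965209961 0.03976020155504107
scene bush top mean [0.5198543  0.03513844 0.03766967] [0.02438098 0.02347689 0.00580715]
scene tray rim 785 -0.4417152404785156 -3.873565673828125 (123.4791259765625, 130.09033203125) 0.15208138525485992
[ 0  0  0  0  0  0  0  0  0  0 25 26  8  0  0  1  0  0  0  0  6  8  0  0
  0  0  0  0]
scene bin rim 607 -0.6659736633300781 0.4232025146484375 (122.07860565185547, 133.25196838378906) 0.4001923203468323
[ 0  4 13 12  8  9 15  4  0  0  0 14 12  7 11  9 12  2  0  2 10 14  8  9
 11 11  1  0]
```

```bash
python3 - <<'E'
from edge import *
t=load("top0.npz"); s=load("scene0.npz")
print(ray(t,[(270.5,169.5),(274.5,169.5),(274.5,182.5),(270.5,182.5)],.041).round(4))
for nm,d in(("top",t),("scene",s)):
    c=cloud(d); m=(np.abs(c[...,0]-.57)<.025)&(np.abs(c[...,1]-.028)<.016)&(c[...,2]>.035)&(c[...,2]<.05)
    v,u=np.nonzero(m); P=ray(d,np.c_[u,v],.041); print(nm,len(P),"mean",P.mean(0),cv2.minAreaRect((P[:,:2]*1000).astype(np.float32)))
    # principal direction
    q=P[:,:2]-P[:,:2].mean(0); w,V=np.linalg.eigh(q.T@q/len(q)); print(np.sqrt(12*w),np.arctan2(V[1,1],V[0,1]))
    x0,y0=u.min()-8,v.min()-8; cv2.imwrite(f"pics/gb_{nm}.png",cv2.resize(d["frame"][y0:v.max()+20,x0:u.max()+10],None,fx=12,fy=12,interpolation=cv2.INTER_CUBIC))
E
```

```text
[[0.583  0.0355 0.041 ]
 [0.583  0.0262 0.041 ]
 [0.5526 0.0258 0.041 ]
 [0.5525 0.0351 0.041 ]]
top 52 mean [0.56775846 0.03062894 0.041     ] ((567.7721557617188, 30.6345157623291), (28.129487991333008, 6.954760551452637), 0.6904621720314026)
[0.00896474 0.03035335] -3.128743165179944
scene 48 mean [0.56431778 0.02825754 0.041     ] ((564.392333984375, 28.26376724243164), (37.004276275634766, 11.218148231506348), 3.1084370613098145)
[0.0111355  0.03722205] -3.0590478294766736
```

View pics/gb_scene.png

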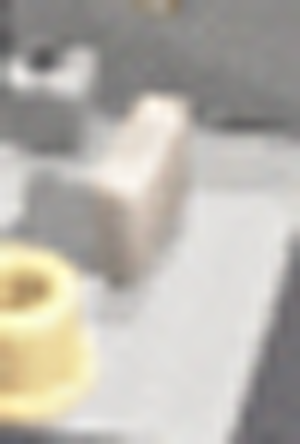

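View pics/gb_top.png

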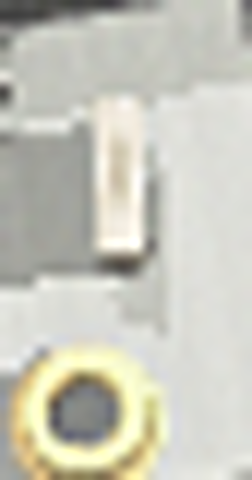

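```bash
cat > r.py <<'E'
from bench import *
import numpy as np
from scipy.spatial.transform import Rotation as Rn
def Q(th):
    y=np.array([np.cos(th),np.sin(th),0]); z=np.array([0,0,-1.]); x=np.cross(y,z)
    q=Rn.from_matrix(np.c_[x,y,z]).as_quat(); return [q[3],q[0],q[1],q[2]]
def S(tag=""):
    s=state(); print(tag,"t%.2f"%s["time"],"p",np.round(s["ee_pos"],4),"F",np.round(s["ft_force"],1),"gap %.4f"%s["finger_gap"],"j",np.round(s["joint_pos"],2)); return s
E
python3 - <<'E'
from r import *
print(inverse_kinematics([.5216,.0374,.14],Q(1.5)),inverse_kinematics([.5678,.0306,.14],Q(1.58)),inverse_kinematics([.4565,.2724,.1],Q(1.426)))
print(inverse_kinematics([.48,-.275,.1],Q(-1.383)),inverse_kinematics([.431,-.073,.1],Q(.426)),inverse_kinematics([.567,.035,.1],Q(1.76)),inverse_kinematics([.567,.035,.1],Q(1.76-np.pi)))
move_to([.5218,.0374,.14],Q(1.5)); S("above")
move_l([.5218,.0374,.0285]); hold(.2); S("down")
close(); S("closed")
E
```

```text
[ 6.51692843e-03 -1.20807837e-01  1.53929196e+00 -4.44089210e-16
  1.72310853e+00 -1.49348307e+00] [-5.98902627e-03  2.49515354e-03  1.42077891e+00 -4.44089210e-16
  1.71831859e+00 -1.58598903e+00] [ 4.73997852e-01 -9.11812165e-02  1.58242124e+00 -4.44089210e-16
  1.65035263e+00 -9.52002148e-01]
[-5.81767070e-01 -3.26373010e-02  1.52626830e+00 -4.44089210e-16
  1.64796165e+00  8.01232930e-01] [-2.45638441e-01 -3.57030688e-01  1.80944429e+00 -4.44089210e-16
  1.68917905e+00 -6.71638441e-01] [ 1.76357335e-03  7.43644473e-03  1.48652794e+00 -4.44089210e-16
  1.64762827e+00 -1.75823643e+00] [ 1.76357335e-03  7.43644473e-03  1.48652794e+00 -4.44089210e-16
  1.64762827e+00  1.38335623e+00]
above t2.42 p [0.5219 0.0381 0.1401] F [ 0.6  0.3 -0.7] gap 0.0879 j [ 0.01 -0.12  1.54  0.    1.72 -1.49]
down t3.52 p [0.5226 0.0374 0.0298] F [ 0.4  0.3 -1.3] gap 0.0876 j [ 0.01 -0.08  1.7   0.    1.52 -1.49]
closed t4.86 p [0.5218 0.0374 0.0285] F [-0.7 -0.2  0.9] gap 0.0003 j [ 0.01 -0.08  1.7  -0.    1.52 -1.49]
```

```bash
python3 - <<'E'
from r import *
import cv2
for n in("scene","top"):
    d=get_image(n); np.savez(f"{n}1.npz",**d)
    b=d["frame"][165:275,235:365] if n=="scene" else d["frame"][110:240,200:350]
    cv2.imwrite(f"pics/{n}1z.png",cv2.resize(b,None,fx=4.5,fy=4.5,interpolation=cv2.INTER_CUBIC))
S()
E
```

```text
t4.96 p [0.5218 0.0374 0.0285] F [-0.5 -0.3 -0.1] gap 0.0009 j [ 0.01 -0.08  1.7  -0.    1.52 -1.49]
```

View pics/scene1z.png

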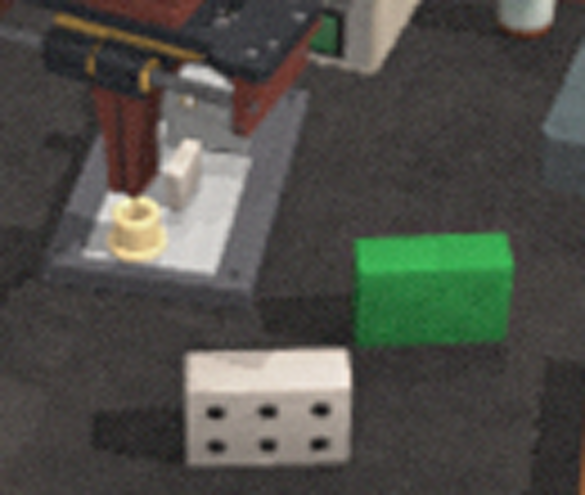

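View pics/top1z.png

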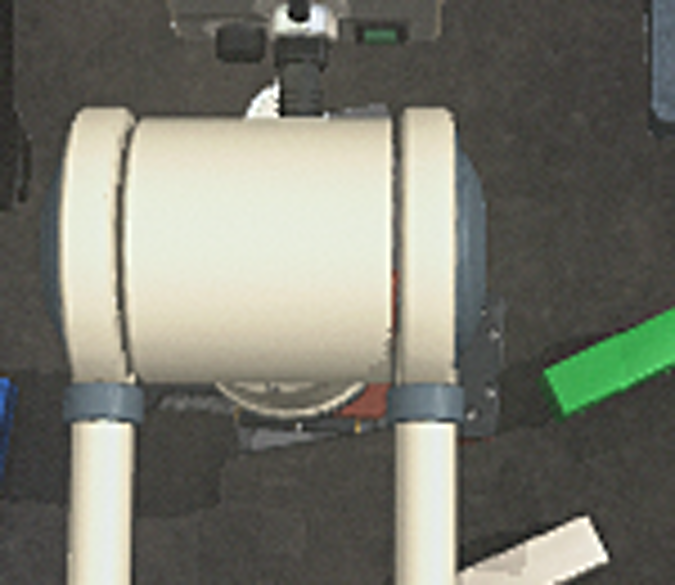

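```bash
python3 - <<'E'
from h import *
from r import *
s=load("scene1.npz"); c=cloud(s)
for uv in[(258,207),(260,207),(263,207),(266,207),(268,205),(263,200),(263,195),(265,216),(265,213),(270,225)]: print(uv,c[uv[1],uv[0]].round(4),ray(s,uv,.02).round(4))
print(Rn.from_quat(np.roll(state()["ee_rot"],-1)).as_matrix().round(3))
print(proj(s,[[.5218,.0374,.0205],[.5218,.0374,.016]]))
s0=load("scene0.npz");print(cloud(s0)[213:219,263:268].round(3))
E
```

```text
(258, 207) [0.5533 0.0706 0.0154] [[0.5486 0.068  0.02  ]]
(260, 207) [0.5091 0.0415 0.0597] [[0.5504 0.0636 0.02  ]]
(263, 207) [0.5126 0.0357 0.0588] [[0.5532 0.0568 0.02  ]]
(266, 207) [0.5129 0.0282 0.0609] [[0.556  0.0501 0.02  ]]
(268, 205) [0.5254 0.0292 0.0568] [[0.5646 0.0488 0.02  ]]
(263, 200) [0.5114 0.034  0.0808] [[0.5773 0.0682 0.02  ]]
(263, 195) [0.51   0.0326 0.0966] [[0.5952 0.0767 0.02  ]]
(265, 216) [0.5123 0.0317 0.033 ] [[0.5253 0.0384 0.02  ]]
(265, 213) [0.5269 0.0388 0.028 ] [[0.5351 0.043  0.02  ]]
(270, 225) [0.5051 0.0164 0.0162] [[0.5015 0.0146 0.02  ]]
[[-0.997  0.071  0.   ]
 [ 0.071  0.997 -0.   ]
 [-0.    -0.    -1.   ]]
[[264.74813834 216.87844077]
 [264.82897142 218.30167306]]
[[[0.525 0.043 0.028]
  [0.527 0.042 0.027]
  [0.529 0.04  0.026]
  [0.53  0.038 0.026]
  [0.528 0.034 0.028]]

 [[0.511 0.036 0.039]
  [0.513 0.034 0.038]
  [0.512 0.031 0.039]
  [0.512 0.029 0.04 ]
  [0.514 0.027 0.039]]

 [[0.51  0.036 0.036]
  [0.511 0.034 0.036]
  [0.51  0.031 0.038]
  [0.512 0.029 0.037]
  [0.513 0.027 0.037]]

 [[0.512 0.037 0.032]
  [0.507 0.032 0.038]
  [0.514 0.032 0.032]
  [0.512 0.029 0.035]
  [0.514 0.028 0.033]]

 [[0.509 0.035 0.032]
  [0.511 0.034 0.03 ]
  [0.509 0.03  0.033]
  [0.512 0.029 0.031]
  [0.512 0.027 0.032]]

 [[0.513 0.038 0.024]
  [0.51  0.033 0.028]
  [0.513 0.032 0.026]
  [0.513 0.03  0.027]
  [0.515 0.028 0.025]]]
```

```bash
python3 - <<'E'
from h import *
s=load("scene1.npz"); c=cloud(s)
b=s["frame"][110:235,210:360]; cv2.imwrite("pics/s1zz.png",cv2.resize(b,None,fx=5,fy=4.8,interpolation=cv2.INTER_CUBIC))
for u in(262,264,267): print(u,[(v,*(c[v,u]*1000).astype(int)) for v in range(166,224,3)])
E
```

```text
262 [(166, np.int64(498), np.int64(25), np.int64(183)), (169, np.int64(499), np.int64(26), np.int64(174)), (172, np.int64(503), np.int64(28), np.int64(164)), (175, np.int64(500), np.int64(27), np.int64(158)), (178, np.int64(490), np.int64(22), np.int64(159)), (181, np.int64(487), np.int64(21), np.int64(153)), (184, np.int64(487), np.int64(21), np.int64(146)), (187, np.int64(511), np.int64(34), np.int64(116)), (190, np.int64(511), np.int64(35), np.int64(108)), (193, np.int64(511), np.int64(35), np.int64(100)), (196, np.int64(515), np.int64(38), np.int64(88)), (199, np.int64(514), np.int64(37), np.int64(80)), (202, np.int64(512), np.int64(37), np.int64(72)), (205, np.int64(512), np.int64(37), np.int64(64)), (208, np.int64(551), np.int64(58), np.int64(17)), (211, np.int64(522), np.int64(44), np.int64(35)), (214, np.int64(510), np.int64(38), np.int64(38)), (217, np.int64(511), np.int64(39), np.int64(27)), (220, np.int64(508), np.int64(38), np.int64(21)), (223, np.int64(504), np.int64(36), np.int64(16))]
264 [(166, np.int64(500), np.int64(21), np.int64(183)), (169, np.int64(498), np.int64
[... 1244 characters left out ...]
4, np.int64(489), np.int64(11), np.int64(147)), (187, np.int64(512), np.int64(22), np.int64(119)), (190, np.int64(514), np.int64(24), np.int64(110)), (193, np.int64(514), np.int64(24), np.int64(101)), (196, np.int64(517), np.int64(26), np.int64(89)), (199, np.int64(518), np.int64(27), np.int64(80)), (202, np.int64(518), np.int64(27), np.int64(71)), (205, np.int64(516), np.int64(27), np.int64(64)), (208, np.int64(557), np.int64(48), np.int64(16)), (211, np.int64(527), np.int64(33), np.int64(35)), (214, np.int64(515), np.int64(28), np.int64(37)), (217, np.int64(513), np.int64(27), np.int64(30)), (220, np.int64(513), np.int64(27), np.int64(21)), (223, np.int64(510), np.int64(26), np.int64(14))]
```

View pics/s1zz.png

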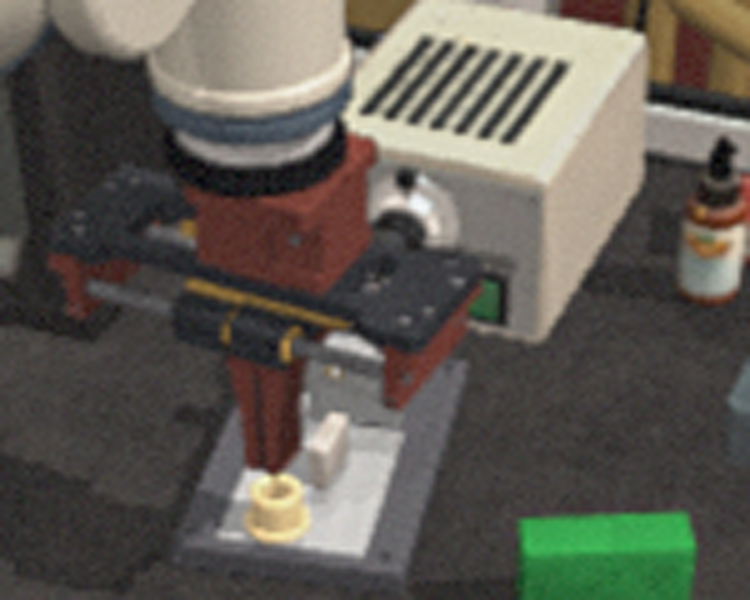

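The closed jaws are above the bushing. In this view the finger tips, near (264,208), sit at z≈0.055, but the reported TCP implies 0.0205. I'll check `tcp_to_tips`, then measure the true tip height by touching the bare plate.

```bash
python3 - <<'E'
from r import *
move_l([.5218,.0374,.07],.2); move_l([.44,.06,.0],.2)
hold(.1); f0=S("above")["ft_force"][2]
for z in np.arange(-.014,-.036,-.002):
    move_l([.44,.06,z],.04); s=S()
    if s["ft_force"][2]-f0>6: break
hold(.2);S("settled")
E
```

```text
above t6.12 p [0.4413 0.0598 0.001 ] F [-0.4  1.1 -0.6] gap 0.0006 j [ 0.06 -0.29  1.93 -0.    1.5  -1.44]
 t6.62 p [ 0.4398  0.0599 -0.0144] F [ 0.4 -1.  -0.1] gap 0.0002 j [ 0.06 -0.28  1.95 -0.    1.47 -1.44]
 t6.87 p [ 0.44   0.06  -0.016] F [ 0.5 -0.1 -0.5] gap 0.0003 j [ 0.06 -0.28  1.96 -0.    1.46 -1.44]
 t7.12 p [ 0.4399  0.06   -0.0181] F [0.6 0.3 0.4] gap 0.0003 j [ 0.06 -0.28  1.96 -0.    1.46 -1.44]
 t7.37 p [ 0.4399  0.06   -0.0202] F [ 0.6  0.4 -0. ] gap 0.0004 j [ 0.06 -0.27  1.96 -0.    1.46 -1.44]
 t7.62 p [ 0.4399  0.06   -0.0222] F [ 0.7 -0.4  0.2] gap 0.0005 j [ 0.06 -0.27  1.96 -0.    1.45 -1.44]
 t7.87 p [ 0.4399  0.06   -0.0242] F [-0.6 -1.  -0.1] gap 0.0007 j [ 0.06 -0.27  1.96 -0.    1.45 -1.44]
 t8.12 p [ 0.4399  0.06   -0.0261] F [-0.4 -1.3  0.1] gap 0.0008 j [ 0.06 -0.27  1.97  0.    1.44 -1.44]
 t8.37 p [ 0.4402  0.06   -0.0264] F [-4.5  0.3 10.4] gap 0.0002 j [ 0.06 -0.27  1.97 -0.    1.44 -1.44]
settled t8.57 p [ 0.4402  0.06   -0.0264] F [-5.5 -0.6 10. ] gap 0.0005 j [ 0.06 -0.27  1.97 -0.    1.44 -1.44]
```

The plate stops the tips at a reported TCP z of -0.0264, which agrees with the picture. The tips really stand 26 mm behind the reported TCP, so I'll command heights by tip.

```bash
cat >> r.py <<'E'
TO=0.0264   # true tip z = reported TCP z + TO (touch test on the plate)
def P(x,y,tip): return [x,y,tip-TO]
E
python3 - <<'E'
from r import *
move_l(P(.44,.06,.06),.2); move_l(P(.5215,.0374,.075),.2); gripper_open()
move_l(P(.5215,.0374,.0205),.12); hold(.15); S("down")
close(); S("closed")
E
```

```text
down t11.74 p [ 0.5223  0.0374 -0.0046] F [-0.7  0.2  0.1] gap 0.0879 j [ 0.01 -0.06  1.74  0.    1.46 -1.49]
closed t12.76 p [ 0.5215  0.0374 -0.0059] F [ 0.5  0.2 -0.1] gap 0.0228 j [ 0.01 -0.06  1.74  0.    1.46 -1.49]
```

```bash
python3 - <<'E'
from r import *
import cv2
move_l(P(.5215,.0374,.09),.15); S("lift")
move_to(P(.4565,.2724,.075),Q(1.426)); S("over bin")
move_l(P(.4565,.2724,.0090),.12); hold(.3); S("down")
for n in("scene",):
    d=get_image(n); cv2.imwrite("pics/bin2.png",cv2.resize(d["frame"][110:260,110:290],None,fx=4,fy=4,interpolation=cv2.INTER_CUBIC))
E
```

```text
lift t13.38 p [0.5212 0.0374 0.0629] F [ 0.4 -0.8 -1.1] gap 0.0230 j [ 0.01 -0.1   1.66 -0.    1.59 -1.49]
over bin t14.34 p [0.4566 0.2715 0.048 ] F [ 0.3  0.5 -0.9] gap 0.0231 j [ 0.47 -0.07  1.66 -0.    1.56 -0.95]
down t15.34 p [ 0.4566  0.2724 -0.0173] F [ 0.1  0.3 -0.8] gap 0.0223 j [ 0.47 -0.03  1.73  0.    1.44 -0.95]
```

View pics/bin2.png

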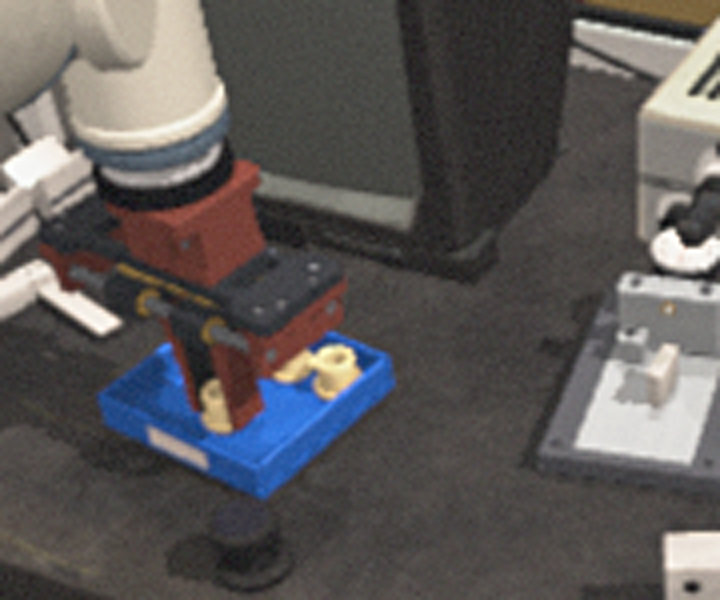

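```bash
python3 - <<'E'
from r import *
import cv2
move_l(P(.4565,.2724,.0078),.04); S("seat"); gripper_open(); S("open")
move_l(P(.4565,.2724,.085),.2)
move_to(P(.5678,.0306,.085),Q(1.583)); S("over gb")
d=get_image("scene"); cv2.imwrite("pics/bin3.png",cv2.resize(d["frame"][110:260,110:310],None,fx=4,fy=4,interpolation=cv2.INTER_CUBIC))
E
```

```text
seat t15.64 p [ 0.4566  0.2725 -0.0186] F [-0.1 -0.4  0.8] gap 0.0227 j [ 0.47 -0.03  1.73 -0.    1.43 -0.95]
open t16.73 p [ 0.4565  0.2724 -0.0186] F [ 0.3 -0.4 -0.1] gap 0.0879 j [ 0.47 -0.03  1.73 -0.    1.43 -0.95]
over gb t18.30 p [0.5671 0.0315 0.0575] F [-0.   0.6  1.1] gap 0.0879 j [-0.    0.02  1.55  0.    1.57 -1.59]
```

View pics/bin3.png

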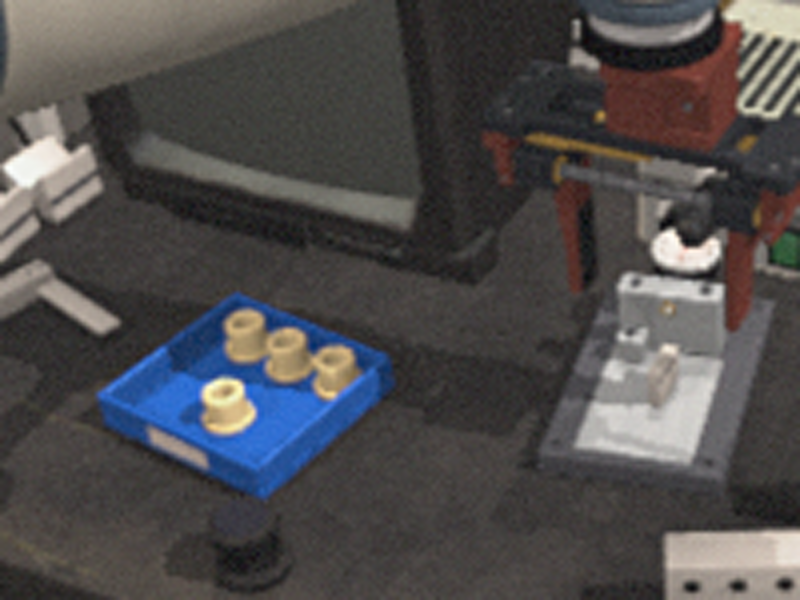

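```bash
python3 - <<'E'
from r import *
move_l(P(.5665,.0306,.021),.12); hold(.15); S("down")
close(); S("closed")
move_l(P(.5665,.0306,.1),.15); S("lift")
E
```

```text
down t19.18 p [ 0.5674  0.0307 -0.004 ] F [ 0.1 -1.   0.1] gap 0.0879 j [-0.01  0.06  1.62  0.    1.46 -1.59]
closed t20.37 p [ 0.5665  0.0306 -0.0054] F [-1.1  0.3 -1. ] gap 0.0089 j [-0.01  0.06  1.62  0.    1.46 -1.59]
lift t21.04 p [0.5661 0.0306 0.0727] F [ 0.2 -0.1 -1.1] gap 0.0087 j [-0.01  0.01  1.53 -0.    1.6  -1.59]
```

```bash
python3 - <<'E'
from r import *
import cv2
th=.188+np.pi/2-.45
move_to(P(.4789,-.2784,.085),Q(th)); S("over tray")
move_l(P(.4789,-.2784,.0125),.12); hold(.2); S("down")
d=get_image("scene"); cv2.imwrite("pics/tray4.png",cv2.resize(d["frame"][170:310,330:470],None,fx=4,fy=4,interpolation=cv2.INTER_CUBIC))
E
```

```text
over tray t22.27 p [ 0.4793 -0.2775  0.0584] F [-1.2 -0.5 -0.1] gap 0.0084 j [-0.59 -0.02  1.58  0.    1.57 -1.9 ]
down t23.23 p [ 0.4792 -0.2785 -0.0136] F [ 0.5  0.7 -0.3] gap 0.0087 j [-0.59  0.03  1.67 -0.    1.44 -1.9 ]
```

View pics/tray4.png

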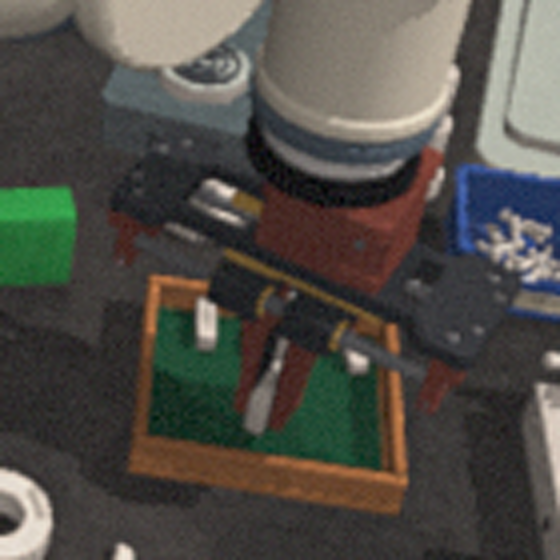

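```bash
python3 - <<'E'
from r import *
import cv2
f=S()["ft_force"][2]
for k in(.0112,.0104,.0096):
    move_l(P(.4789,-.2784,k),.04); s=S("seat")
    if s["ft_force"][2]-f>2.5: break
gripper_open(); S("open")
move_l(P(.4789,-.2784,.085),.2); S("up")
move_to(P(.431,-.073,.085),Q(.426)); S("over wp")
d=get_image("scene"); cv2.imwrite("pics/tray5.png",cv2.resize(d["frame"][170:310,270:470],None,fx=4,fy=4,interpolation=cv2.INTER_CUBIC))
E
```

```text
t23.27 p [ 0.4791 -0.2785 -0.0136] F [ 0.3  0.2 -0.4] gap 0.0088 j [-0.59  0.03  1.67 -0.    1.44 -1.9 ]
seat t23.52 p [ 0.4788 -0.2784 -0.0153] F [-0.  -0.3 -0.4] gap 0.0087 j [-0.59  0.03  1.67  0.    1.44 -1.9 ]
seat t23.77 p [ 0.479  -0.2785 -0.0157] F [-0.5 -0.1  1.6] gap 0.0086 j [-0.59  0.03  1.67 -0.    1.44 -1.9 ]
seat t24.02 p [ 0.479  -0.2785 -0.0157] F [-1.9  1.1  6. ] gap 0.0091 j [-0.59  0.03  1.67 -0.    1.44 -1.9 ]
open t25.29 p [ 0.4789 -0.2784 -0.0168] F [0.  0.3 0.3] gap 0.0880 j [-0.59  0.03  1.67 -0.    1.44 -1.9 ]
up t25.82 p [ 0.4789 -0.2784  0.0581] F [-0.5  0.4 -0.2] gap 0.0877 j [-0.59 -0.02  1.58  0.    1.57 -1.9 ]
over wp t26.94 p [ 0.4307 -0.0732  0.0577] F [0.  0.6 0.2] gap 0.0878 j [-0.25 -0.34  1.87 -0.    1.61 -0.67]
```

View pics/tray5.png

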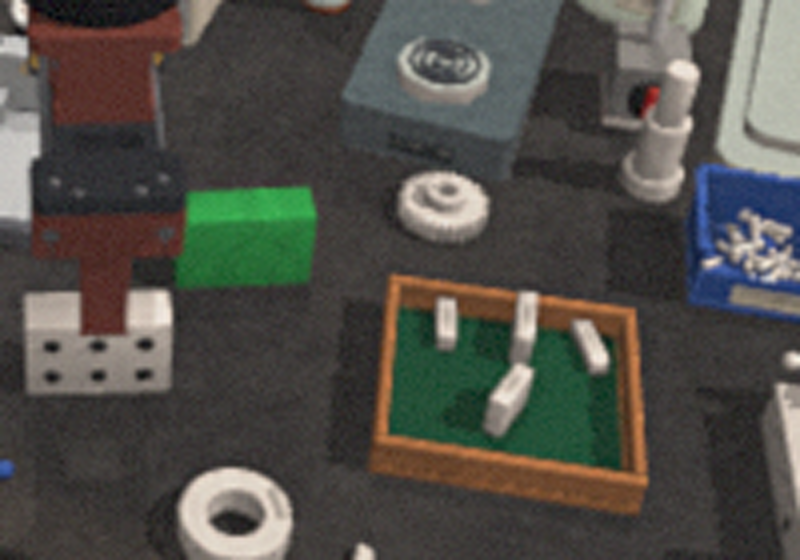

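```bash
python3 - <<'E'
from r import *
move_l(P(.431,-.073,.008),.12); hold(.15); S("down")
close(); hold(.2); S("closed")
move_l(P(.431,-.073,.06),.12); hold(.2); S("lift")
E
```

```text
down t27.93 p [ 0.4318 -0.0732 -0.0173] F [ 0.  -0.7  0.5] gap 0.0878 j [-0.25 -0.3   1.97 -0.    1.46 -0.67]
closed t29.12 p [ 0.4308 -0.0731 -0.0184] F [-2.3 -1.1  0.5] gap 0.0253 j [-0.25 -0.3   1.97 -0.    1.46 -0.67]
lift t29.90 p [ 0.4302 -0.0728  0.0323] F [ 0.1 -0.1 -6. ] gap 0.0253 j [-0.25 -0.33  1.91  0.    1.57 -0.67]
```

```bash
cat >> r.py <<'E'
OG=np.array([.584,.0385]); YG=.19
RG=np.array([[np.cos(YG),-np.sin(YG)],[np.sin(YG),np.cos(YG)]])
def GP(dx,dy,h):  # TCP for block at offset dx,dy from the nest seat, underside h above base (tips 8 mm above underside)
    p=OG+RG@np.array([-.0175+dx,dy]); return P(p[0],p[1],.016+.008+h)
def GS(tag=""):
    s=state(); e=s["ee_pos"]; g=RG.T@(e[:2]-OG)-[-.0175,0]; f=RG.T@s["ft_force"][:2]; m=s["moment"]
    y=Rn.from_quat(np.roll(s["ee_rot"],-1)).as_matrix()
    print(tag,"t%.2f"%s["time"],"dx,dy,h mm",np.round([g[0]*1e3,g[1]*1e3,(e[2]+TO-.024)*1e3],2),"Fg",np.round([*f,s["ft_force"][2]],1),"M",np.round(m,2),"gap %.4f"%s["finger_gap"]); return np.array([*f,s["ft_force"][2]])
E
python3 - <<'E'
from r import *
import cv2
move_to(GP(-.02,-.006,.045),Q(YG+np.pi/2)); 
move_l(GP(-.02,-.006,.012),.12); hold(.3); GS("low")
for n in("scene","top"):
    d=get_image(n); np.savez(n+"6.npz",**d)
    b=d["frame"][135:255,215:355] if n=="scene" else d["frame"][110:240,200:350]
    cv2.imwrite(f"pics/{n}6.png",cv2.resize(b,None,fx=5,fy=4.6,interpolation=cv2.INTER_CUBIC))
E
```

```text
low t31.65 dx,dy,h mm [-19.47  -6.12  12.93] Fg [ 0.2 -0.3 -5.3] M [0.01 0.02 0.04] gap 0.0254
```

View pics/scene6.png

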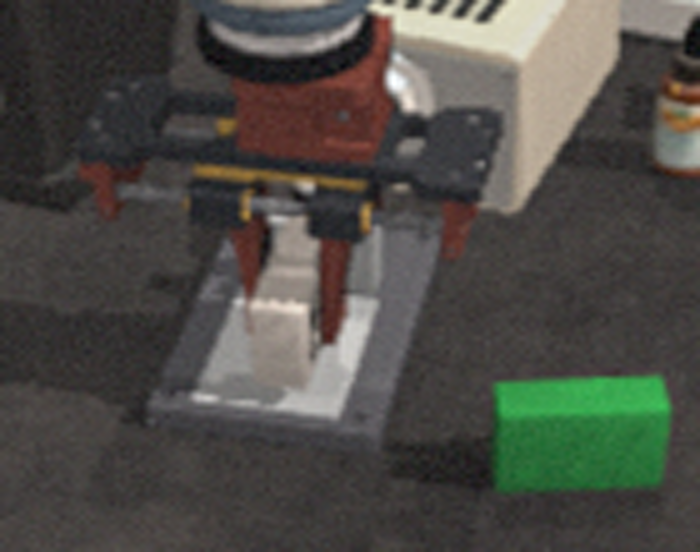

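```bash
python3 - <<'E'
from r import *
move_l(GP(-.008,-.004,.002),.06); hold(.15); GS("low")
for h in(.001,.0,-.001,-.002):
    move_l(GP(-.008,-.004,h),.03); hold(.05); f=GS("z")
    if f[2]>-3: break
E
```

```text
low t32.31 dx,dy,h mm [-8.03 -4.03  1.99] Fg [-0.2  0.  -4.2] M [ 0.02 -0.06  0.01] gap 0.0250
z t32.61 dx,dy,h mm [-8.06 -4.03  1.05] Fg [-0.7  0.8 -5.2] M [ 0.06 -0.02  0.02] gap 0.0252
z t32.91 dx,dy,h mm [-8.02 -4.    0.02] Fg [ 0.5  0.1 -4.7] M [ 0.05 -0.02  0.01] gap 0.0255
z t33.21 dx,dy,h mm [-7.59 -4.09 -0.02] Fg [-0.9  0.8  3.8] M [-0.06  0.54  0.  ] gap 0.0256
```

```bash
python3 - <<'E'
from r import *
move_l(GP(-.006,-.003,-.0005),.03); hold(.1); f0=GS("start")
for dy in np.arange(-.002,.005,.0007):
    move_l(GP(-.006,dy,-.0005),.03); hold(.05); f=GS("y")
    if f[1]-f0[1]<-5: break
E
```

```text
start t33.56 dx,dy,h mm [-5.38 -3.02  0.  ] Fg [0.2 1.1 3.4] M [ 0.04  0.21 -0.04] gap 0.0255
y t33.86 dx,dy,h mm [-5.44 -2.32  0.02] Fg [ 0.3 -0.9  3.8] M [-0.23 -0.03 -0.02] gap 0.0253
y t34.16 dx,dy,h mm [-5.63 -1.49  0.  ] Fg [ 0.6 -1.9  5.2] M [-0.29 -0.04 -0.01] gap 0.0254
y t34.46 dx,dy,h mm [-5.69 -0.75  0.02] Fg [ 0.2 -2.1  5.1] M [-0.29  0.13 -0.03] gap 0.0254
y t34.76 dx,dy,h mm [-5.75 -0.07 -0.01] Fg [ 0.1 -2.3  6.2] M [-0.35  0.02  0.04] gap 0.0255
y t35.06 dx,dy,h mm [-5.75  0.6  -0.  ] Fg [ 0.8 -1.5  4.8] M [-0.36  0.12 -0.01] gap 0.0253
y t35.36 dx,dy,h mm [-5.8   0.81 -0.03] Fg [ 0.  -3.9  5.7] M [-0.49  0.02 -0.09] gap 0.0252
y t35.66 dx,dy,h mm [-5.8   0.81 -0.01] Fg [-0.3 -5.5  5.1] M [-0.93 -0.03 -0.07] gap 0.0252
```

```bash
python3 - <<'E'
from r import *
for dx in np.arange(-.0045,.006,.001):
    move_l(GP(dx,.0016,-.0005),.03); hold(.05); f=GS("x%.4f"%dx)
    if f[0]<-8: break
E
```

```text
x-0.0045 t35.96 dx,dy,h mm [-4.72  0.82 -0.02] Fg [-2.8 -2.8  6.9] M [-0.65  0.17 -0.05] gap 0.0253
x-0.0035 t36.26 dx,dy,h mm [-3.9   0.81 -0.03] Fg [-2.9 -4.2  6.3] M [-0.62  0.27 -0.1 ] gap 0.0250
x-0.0025 t36.56 dx,dy,h mm [-3.34  0.8   0.03] Fg [-6.3 -4.2  8. ] M [-0.66  0.51 -0.13] gap 0.0255
x-0.0015 t36.86 dx,dy,h mm [-2.62  0.81 -0.01] Fg [-6.6 -4.4  9. ] M [-0.8   0.65 -0.06] gap 0.0253
x-0.0005 t37.16 dx,dy,h mm [-1.73  0.82 -0.  ] Fg [-6.9 -2.8  8.1] M [-0.73  0.69 -0.04] gap 0.0254
x0.0005 t37.46 dx,dy,h mm [-0.8   0.81  0.05] Fg [-7.5 -3.8  9.2] M [-0.74  0.71 -0.07] gap 0.0254
x0.0015 t37.76 dx,dy,h mm [-0.05  0.78  0.06] Fg [-9.3 -3.3  9.3] M [-0.78  0.89 -0.05] gap 0.0251
```

```bash
python3 - <<'E'
from r import *
for dx in np.arange(.0025,.009,.001):
    move_l(GP(dx,.0016,-.0008),.03); hold(.08); f=GS("x%.4f"%dx)
    if f[0]<-14: break
E
```

```text
x0.0025 t38.09 dx,dy,h mm [ 0.08  0.8  -0.06] Fg [-13.   -3.3  12.5] M [-0.86  1.51 -0.02] gap 0.0250
x0.0035 t38.42 dx,dy,h mm [ 0.23  0.78 -0.16] Fg [-15.6  -3.3  14.2] M [-0.91  2.01 -0.04] gap 0.0252
```

```bash
python3 - <<'E'
from r import *
dx,h=.0035,-.0008
for i in range(4):
    dx+=.0007;h-=.0005
    move_l(GP(dx,.0014,h),.03); hold(.15); f=GS("x%.4f h%.4f"%(dx,h))
    if f[0]<-20 and f[2]>18: break
hold(.5); GS("settle")
for n in("scene","top"):
    d=get_image(n); np.savez(n+"7.npz",**d)
    b=d["frame"][135:255,215:355] if n=="scene" else d["frame"][110:240,200:350]
    cv=__import__("cv2"); cv.imwrite(f"pics/{n}7.png",cv.resize(b,None,fx=5,fy=4.6,interpolation=cv.INTER_CUBIC))
GS("after pic")
E
```

```text
x0.0042 h-0.0013 t38.83 dx,dy,h mm [ 0.53  0.81 -0.29] Fg [-17.9  -2.9  17.4] M [-0.85  2.53 -0.07] gap 0.0255
x0.0049 h-0.0018 t39.23 dx,dy,h mm [ 0.97  0.84 -0.44] Fg [-21.3  -2.1  19.9] M [-0.89  2.9  -0.04] gap 0.0254
settle t39.73 dx,dy,h mm [ 0.99  0.82 -0.4 ] Fg [-20.1  -1.6  19.3] M [-0.96  2.82 -0.09] gap 0.0256
after pic t39.83 dx,dy,h mm [ 0.97  0.83 -0.44] Fg [-21.1  -1.5  20.4] M [-0.91  2.96 -0.01] gap 0.0256
```

View pics/scene7.png

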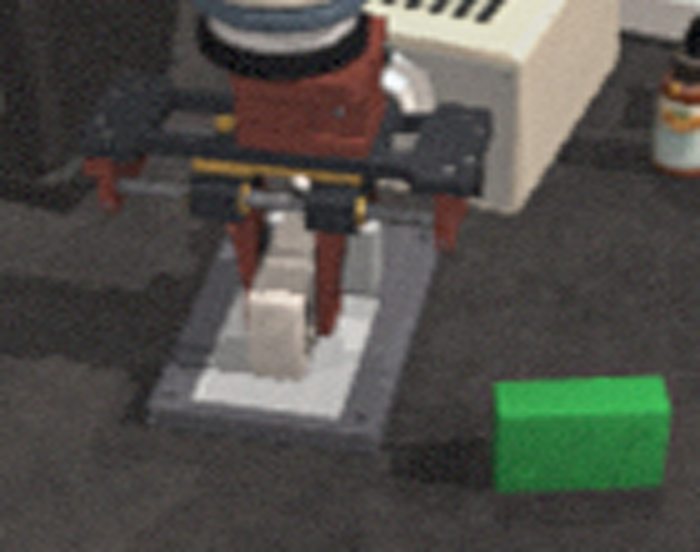

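View pics/top7.png

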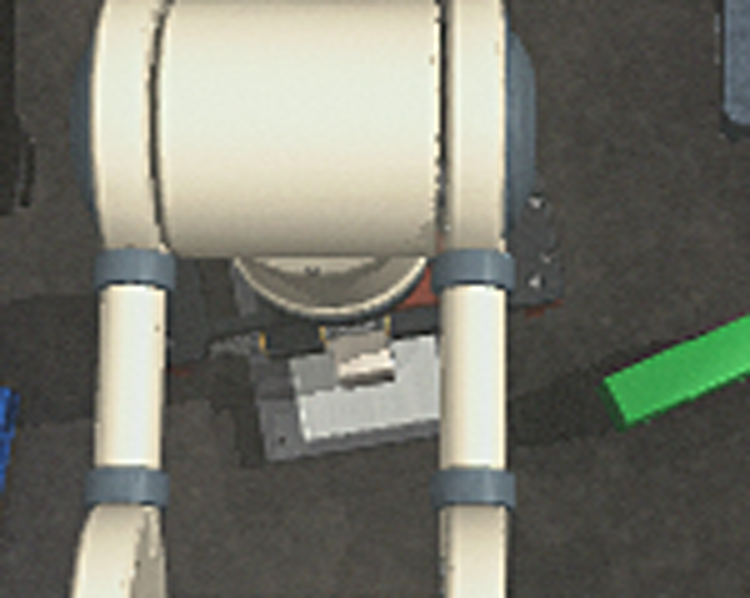

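```bash
python3 - <<'E'
from r import *
from h import *
s=state(); Rm=Rn.from_quat(np.roll(s["ee_rot"],-1)).as_matrix(); print("tool z in gauge",RG.T@Rm[:2,2],"yaw err",np.arctan2(Rm[1,1],Rm[0,1])-YG-np.pi/2)
for n,x0,y0 in(("scene",215,135),("top",200,110)):
    d=load(n+"7.npz"); im=cv2.resize(d["frame"],None,fx=8,fy=8,interpolation=cv2.INTER_CUBIC)
    def W(x,y,z): return [*(OG+RG@np.array([x,y])),z]
    for dx,col in((0,(0,0,255)),):
        pts=[W(-.055+dx,-.0127,.016),W(-.055+dx,.0127,.016),W(-.055+dx,.0127,.0668),W(-.055+dx,-.0127,.0668),W(.02+dx,-.0127,.0668),W(.02+dx,.0127,.0668)]
        p=((proj(d,pts)+.5)*8-.5).round().astype(int)
        cv2.polylines(im,[p[:4]],True,col,1); cv2.polylines(im,[p[2:6]],True,(0,255,0),1)
        q=((proj(d,[W(-.086,-.055,.016),W(-.086,.055,.016),W(.086,.055,.016),W(.086,-.055,.016)])+.5)*8-.5).round().astype(int); cv2.polylines(im,[q],True,(255,255,0),1)
    c=p[:4].mean(0).astype(int); cv2.imwrite(f"pics/{n}7o.png",im[c[1]-260:c[1]+260,c[0]-320:c[0]+320])
E
```

```text
tool z in gauge [-0.00839163 -0.00066358] yaw err -0.0007343452773347359
```

View pics/scene7o.png

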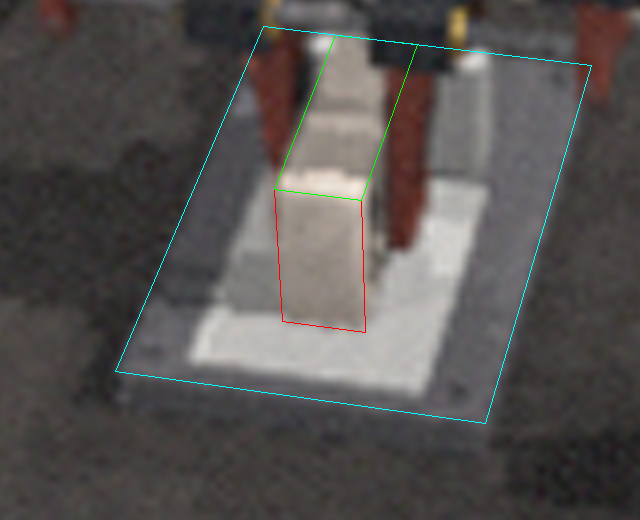

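View pics/top7o.png

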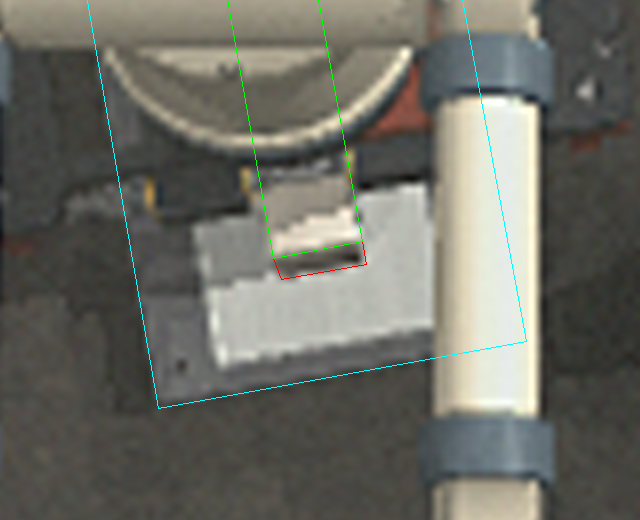

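```bash
python3 - <<'E'
from r import *
from edge import *
d=load("scene7.npz")
W=lambda x,y:OG+RG@np.array([x,y])
for nm,z,x in(("foot",.016,-.055),("top",.0668,-.055)):
    a,b=proj(d,[[*W(x,-.0127),z],[*W(x,.0127),z]])
    e=edge(d,W(x,-.0127),W(x,.0127),z,3,.2,15); uv=proj(d,np.c_[e,np.full(len(e),z)])
    n=np.array([-(b-a)[1],(b-a)[0]]);n/=np.linalg.norm(n); print(nm,"offset px",np.round((uv-a)@n,1),n)
    print(proj(d,[[*W(x,0),z+.001]])-proj(d,[[*W(x,0),z]]),proj(d,[[*W(x+.001,0),z]])-proj(d,[[*W(x,0),z]]))
im=d["frame"][190:240,255:310]; cv2.imwrite("pics/s7foot.png",cv2.resize(im,None,fx=12,fy=12,interpolation=cv2.INTER_CUBIC))
E
```

```text
foot offset px [ 0.1  0.2  0.2 -0.1  0.  -0.  -0.2 -0.3 -0.1  0.3  0.2  0.2  0.2 -0.
 -0. ] [ 0.13500777 -0.99084454]
[[-0.01448297 -0.31538802]] [[ 0.09996914 -0.27631338]]
top offset px [2.5 2.5 2.5 2.5 2.5 2.5 2.5 2.5 2.5 2.4 2.5 2.4 2.4 2.2 2.2] [ 0.12780319 -0.99179955]
[[-0.0155274  -0.33813198]] [[ 0.10411395 -0.27287307]]
```

View pics/s7foot.png

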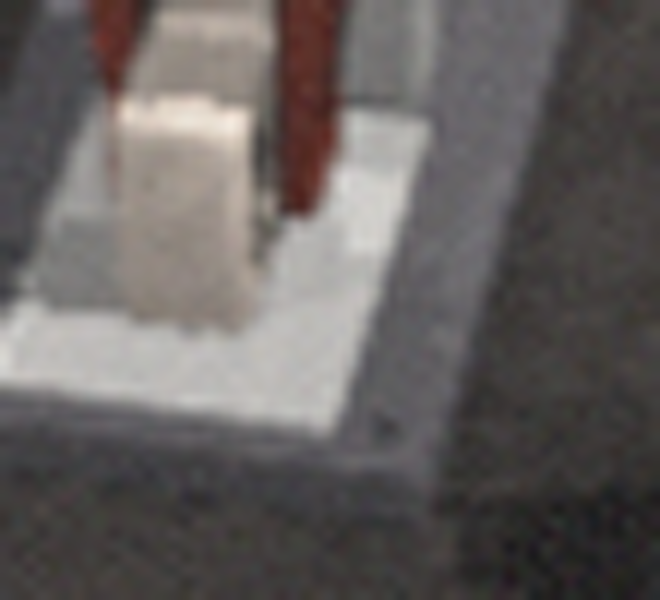

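The foot of the block's end matches the predicted home line to within 0.3 px (about 1 mm), with no lift. The tool tilt is 0.008 rad and the push has settled at about 20 N each way. I'll check that it stays steady and look at the whole scene once more, then hand in.

```bash
python3 - <<'E'
from r import *
import cv2
hold(1.0); GS("steady")
d=get_image("scene"); cv2.imwrite("pics/final.png",d["frame"]); GS("f")
E
```

```text
steady t40.83 dx,dy,h mm [ 0.97  0.82 -0.44] Fg [-20.9  -2.5  19.9] M [-0.92  2.89 -0.06] gap 0.0253
f t40.88 dx,dy,h mm [ 0.97  0.82 -0.43] Fg [-20.2  -2.5  19.4] M [-0.89  2.91 -0.05] gap 0.0253
```

View pics/final.png

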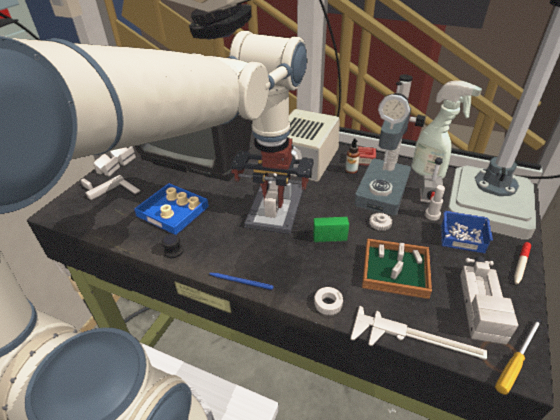

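The final view shows the bushing standing in the blue bin at (167,211) and the gauge block in the tray at (397,268). The block is held in the gauge at (270,205). The loupe (171,245), ring gauge (328,300) and gear (380,220) haven't moved.

```bash
python3 - <<'E'
from r import *
job_done(); GS("end")
E
```

```text
the job is handed in; nothing more can be done
the job is handed in; nothing more can be done
```

I handed the job in at about 41 s of the 72 s allowed. The bushing is in the blue bin and the gauge block in the wooden tray, both set down and let go. The set-up block is held in the gauge against the fence and stop. No verdict is reported, so the result itself is unconfirmed.

**Last checks before hand-in:**
- **Push:** the wrist force stayed steady for over a second at about 20 N towards the fence, 20 N down and 2 N towards the stop. The finger gap was 25.3 mm.
- **Position:** motion stopped where the fence and the stop should be. In the camera view the foot of the block's free end lay within 0.3 px (about 1 mm) of the home line. The tool was tilted 0.008 rad and less than 0.001 rad off in yaw.
- **Other items:** the last picture shows the bushing and gauge block in their containers, and the loupe, ring gauge and gear where they were.

**What disagreed or stayed unchecked:**
- **Tool length:** the true fingertips sit 26 mm behind the reported TCP, not 8 mm ahead. My first grasp closed on air above the bushing. I measured the offset with a light touch on the plate and used it from then on.
- **Movement under load:** as the push built up, the TCP crept about 0.9 mm towards the fence and 0.4 mm down, then stopped. I put this down to the block slipping slightly in the pads or the arm flexing, since the picture shows no lift at the block's foot.
- **Plunger:** the arm hid the indicator, so I could not see the reading and judged the plunger only from the block being home.

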